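Meter three copper discs from a tipping bin

TASK

Two tipping bins stand on the smith's bench, one stocked with copper discs and one with brass. Lift the handle of the copper bin until the first disc slides, hold that angle while all three discs on its front apron slide into the tray below, then set the bin back down on its rest and let go; the copper discs in the rear well must stay in the bin, and the brass bin is not to be tipped.

Things in the scene. Friction and masses are not known exactly. Their poses are not given: they have to be found in the camera images.
- copper_handle (a point): Middle of the copper bin's black handle: a level round bar 10 mm thick, 62 mm long, 160 mm above the table. Axes turn with the bin: y along the bar, z up at rest, x towards the mouth. The bin (blue, rim 50 mm below the bar) turns on a free hinge parallel to y, 165 mm ahead (+x) and 75 mm below the bar; lifting (6 N) tips it mouth-down, 0 to 63 degrees. Let go, it swings back to rest.
- copper_tray (a point): Middle of the near edge (bin side) of the inner floor of the grey open tray fixed to the copper bin's stand, under the mouth: the inside runs 162 mm ahead (+x) of this point and 56 mm to each side, floor 8 mm and rim 46 mm above the table. x and y parallel to those of the bin at rest. The mouth's lip is at the hinge, 10 mm behind this point and 85 mm above the table.
- brass_handle (a point): The same point on the handle of the other, identical blue bin, which holds brass (yellow) discs. Not to be tipped.
- copper_disc_1: Copper disc, 36 mm across, 8 mm thick, 70 g; origin at the centre of its underside. Foremost on the bin's apron (the front 122 mm of floor, leaning back 5 degrees at rest), 143 mm ahead of the bar along the handle's x. Apron discs begin to slide towards the mouth when the bin is tipped about 17 to 32 degrees (friction differs each time).
- copper_disc_2: Copper disc, 36 mm across, 8 mm thick, 70 g; origin at the centre of its underside. Second on the apron, at first 106 mm ahead of the bar.
- copper_disc_3: Copper disc, 36 mm across, 8 mm thick, 70 g; origin at the centre of its underside. Third and last on the apron, at first 68 mm ahead of the bar.
- copper_disc_4: Copper disc, 36 mm across, 8 mm thick, 70 g; origin at the centre of its underside. Foremost of three in the rear well, at first about 20 mm ahead of the bar. The well's floor leans back 15 degrees more than the apron, so these discs slide only when tipped 15 degrees further than the apron discs need. Discs cannot pass one another.
Not all that is in view belongs to the job. Leave any red or white look-alike of the copper_disc_3 alone. Leave any blue look-alike of the copper_disc_4 alone.

How it is judged:
By the outcome, as a careful person would: the job done as asked, in the order asked, and still so for the second after the job is handed in, with the robot touching nothing.
It also fails if it takes over 51 s, if anything falls off the work surface, if the arm or the gripper's body presses on something with over 40 N, if the wrist force passes 120 N, or if a joint passes its speed limit or range.

ROBOT

A 6-joint arm with a two-finger parallel gripper is mounted at the origin on the work surface. World frame = base frame: x ahead of the robot, y to its left, z up, the work surface at z = 0. Lengths are in m, angles in rad, forces in N, time in s.
With the tool pointing down it reaches from about 0.3 to 0.875 m from the base axis. Payload 6.4 kg.
Tool frame: the origin (TCP) lies between the finger pads; the fingertips stand 25 mm ahead of it and the grasp point (between the pads) lies 6 mm ahead of it; z points along the fingers, y is the line along which they close (so a half turn about z gives the same grasp; the last joint's range is limited). The gripper opens to 85 mm and grips with 20 to 120 N. Pads are 22 mm wide; open, the fingers measure 114 mm over their backs; the gripper's body (76 mm by 85 mm) begins 54 mm behind the grasp point. The pads swing forward as they close: fully open they stand 13 mm farther back than shut.
Start: joints at [1.096, 0.181, 1.607, -0, 1.354, -0.206], TCP at [0.153, 0.554, 0.256] pointing down, gripper open.
Joint ranges: [-2.99, 2.99], [-0.89, 2.07], [0.3, 2.58], [-1.14, 4.28], [0, 2.63], [-3.12, 3.12]. Speed limits (rad/s): [2.57, 2.57, 3.01, 3.14, 3.14, 3.14].

INTERFACE

Orientations are given as a unit quaternion [w, x, y, z].
In Python, from bench import ctrl gives the robot as it stands.
- The arm moves only by the tool servo_tool, never from a script. Its argument "series" is text: rows parted by semicolons, each of 7 numbers parted by spaces: the gripper command: -1 is fully open, 1 is shut, values between are in proportion, then the shift along the tool's x, y, z in m, then the turn, a rotation vector about the tool's x, y, z in degrees. A call has 1 to 12 rows; each row is the pose to reach, as a shift and turn from the pose commanded when the call began, along the tool's axes at that moment; what a row does not reach only later rows make up. A row lasts 1/12 s, in which the tool goes at most 41.7 mm and 7.16 degrees, less where a joint would pass 70% of its speed; a pose out of reach is approached as far as the arm can. A call with a gripper value outside its range is refused whole. The fingers move at their own pace and stop on an object; the grip force is fixed at half the most. Time passes only in rows, so rows that repeat a pose let the fingers close. It gives the time, the measured TCP pose, the force, the opening and the grip force at its end, in the units of the state.
- ctrl.get_obs(): the state, without advancing time (a new reading comes with each control period).
- ctrl.camera(name): name is "side" or "top"; returns a dict with "img" (420x560x3 uint8, red, green, blue), "z_map" (420x560 float32, m along the optical axis (not along the pixel's ray), 0 where there is no reading), "fovy" (degrees; the focal length in pixels is half the picture's height over the tangent of half this angle, whatever the lens; pixels are square), "cx", "cy" (the principal point, pixels), "extrinsics" (4x4, takes a point from camera to world coordinates). Camera axes: x right, y down, z forward; pixel columns grow to the right and rows downward; lengths in m; the calibration is good to about 2 mm. A picture is of the moment at which its call begins.
- ctrl.hand_in(): hands the job in; it is judged then, once.
The state is a dict: "time_s": time; "q": joint angles; "dq": joint speeds; "joint_efforts": joint torques, N m; "eef_pos": TCP position; "eef_rot": TCP orientation; "wrist_force": force on the tool from outside, world axes, zero at the start; "torque": the same for the moment, N m; "opening": opening from 0.0 (shut) to 1.0 (fully open); "grasp_force": force on a finger pad.
Only numpy, scipy, OpenCV 4.12 (cv2) and the standard library are available. Lean on these libraries where they do the work, as an engineer would, in place of code of your own. Each camera call takes 0.05 s, during which the arm holds its last target. There are 200 camera calls.

## Working session

There is one attempt and no reset: what is moved stays moved. The work goes in short steps, Python scripts to look and compute and a tool call to move; the robot and the scene stay as the last step left them, time stands still between calls to the robot, and variables do not carry over. Pictures are saved under pics/ and viewed, at most 10 in all, crops included, and the job is handed in when it is done.

Besides the shell and the picture viewer there is one more tool, called after "Emit:" as name(argument=value, ...) on one line, values as JSON. servo_tool: Moves the arm, as the interface text tells. Its arguments: {"type":"object","properties":{"series":{"type":"string"}},"required":["series"]}

```bash
mkdir -p pics
cat > h.py <<'E'
import numpy as np, cv2
from bench import ctrl
def cam(n):
    c=ctrl.camera(n); h=c["img"].shape[0]; c["f"]=h/2/np.tan(np.radians(c["fovy"])/2); return c
def pts(c):
    z=c["z_map"]; v,u=np.mgrid[:z.shape[0],:z.shape[1]]
    P=np.stack([(u-c["cx"])/c["f"]*z,(v-c["cy"])/c["f"]*z,z],-1); E=np.array(c["extrinsics"])
    return P@E[:3,:3].T+E[:3,3]
def save(c,n): cv2.imwrite(n,c["img"][:,:,::-1])
E
python3 - <<'E'
from h import *
for n in("top","side"):
    c=cam(n); save(c,f"pics/{n}0.png"); print(n,c["fovy"],c["cx"],c["cy"],np.round(c["extrinsics"],3).tolist(), (c["z_map"]>0).mean())
o=ctrl.get_obs(); print(o["time_s"],o["eef_pos"],o["eef_rot"],o["opening"])
E
```

```text
top 42.2466690374346 277.64357125685484 209.63073806018988 [[-0.01, -0.982, 0.187, 0.397], [-1.0, 0.012, 0.009, -0.051], [-0.012, -0.187, -0.982, 1.119], [0.0, 0.0, 0.0, 1.0]] 0.9960246598639456
side 47.897558100059484 278.17818294978935 210.44940187288685 [[-0.846, -0.316, 0.429, 0.066], [-0.532, 0.476, -0.7, 0.765], [0.017, -0.821, -0.571, 0.811], [0.0, 0.0, 0.0, 1.0]] 0.9960246598639456
0.1 [0.15245358 0.55395379 0.25548831] [-2.82358817e-04  1.33987024e-01  9.90982774e-01 -7.35007277e-04] 1.0030847227713993
```

View pics/top0.png

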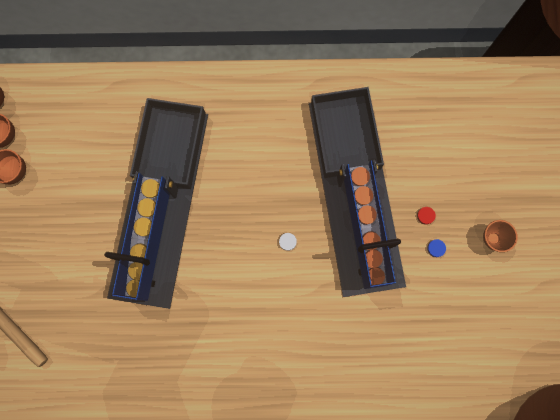

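View pics/side0.png

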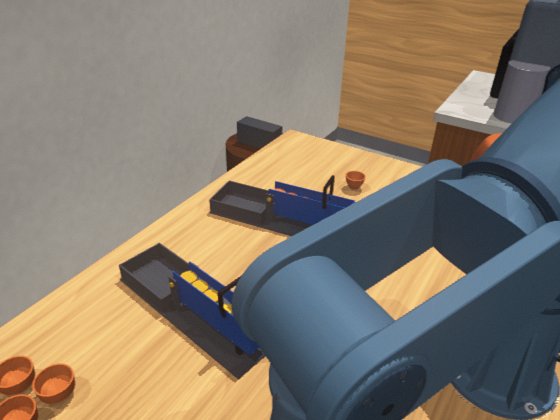

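The top view shows the copper bin on the right: its handle bar runs from about (360,247) to (400,241), and its discs from (360,176) down. The brass bin is on the left, with its handle at (127,258). Next I'll measure the copper handle.

Run:
```python
from h import *
c=cam("top"); P=pts(c); im=c["img"].astype(int)
R=np.zeros(P.shape[:2],bool)
R[140:300,330:420]=1
m=R&(P[...,2]>.148)&(P[...,2]<.175)&(im.max(-1)<70)
Q=P[m]; print(m.sum(),Q.min(0),Q.max(0))
r=cv2.minAreaRect(Q[:,:2].astype(np.float32)*1000); print("bar",r, np.median(Q[:,2]))
d=np.linalg.svd(Q[:,:2]-Q[:,:2].mean(0))[2][0]; print("dir",d, Q.mean(0))
hsv=cv2.cvtColor(c["img"],cv2.COLOR_RGB2HSV)
k=R&(((hsv[...,0]<14))&(hsv[...,1]>110)&(hsv[...,2]>110)&(P[...,2]>.03))
n,l,s,ce=cv2.connectedComponentsWithStats(k.astype(np.uint8))
for i in range(1,n):
    if s[i,4]>60: print(ce[i],s[i,4],np.round(np.median(P[l==i],0),4))
b=R&(hsv[...,0]>105)&(hsv[...,0]<130)&(hsv[...,1]>130)&(P[...,2]>.04)
B=P[b]; print("blue",cv2.minAreaRect(B[:,:2].astype(np.float32)*1000),B[:,2].min(),B[:,2].max())
t=np.zeros_like(R); t[80:190,300:390]=1
T=P[t&(P[...,2]>.036)&(P[...,2]<.056)&(im.max(-1)<90)]; print("tray",cv2.minAreaRect(T[:,:2].astype(np.float32)*1000))
R[:]=0;R[230:290,90:165]=1
m=R&(P[...,2]>.148)&(P[...,2]<.175)&(im.max(-1)<70); print("brass bar",P[m].mean(0))
```

```text
218 [ 0.50694246 -0.25744064  0.14885535] [ 0.5241383  -0.18673154  0.1684835 ]
bar ((515.7734375, -222.0503387451172), (9.903544425964355, 70.8190689086914), 8.855355262756348) 0.16427388260601383
dir [ 0.1469221  -0.98914807] [ 0.51539837 -0.22151506  0.16389661]
[361.77798507 185.4738806 ] 536 [ 0.6372 -0.2045  0.0895]
[366.92134831 214.31835206] 267 [ 0.5829 -0.2129  0.0848]
[370.45033113 237.49006623] 151 [ 0.5383 -0.2187  0.0755]
[373.712 258.524] 250 [ 0.4998 -0.2264  0.0611]
blue ((514.0331420898438, -193.878173828125), (164.8326416015625, 330.3797607421875), 65.71015167236328) 0.10337608455809888 1.1187643568029426
tray ((748.7445678710938, -188.0355987548828), (212.44418334960938, 120.25825500488281), 8.321149826049805)
brass bar [0.49690059 0.22806597 0.16416557]
```

Emit:
servo_tool(series="-1 -0.555 -0.652 0.010 0 0 66;-1 -0.555 -0.652 0.010 0 0 66;-1 -0.555 -0.652 0.010 0 0 66;-1 -0.555 -0.652 0.010 0 0 66;-1 -0.555 -0.652 0.010 0 0 66;-1 -0.555 -0.652 0.010 0 0 66;-1 -0.555 -0.652 0.010 0 0 66;-1 -0.555 -0.652 0.010 0 0 66;-1 -0.555 -0.652 0.010 0 0 66;-1 -0.555 -0.652 0.010 0 0 66;-1 -0.555 -0.652 0.010 0 0 66;-1 -0.555 -0.652 0.010 0 0 66")

```text
time_s: 1.15
eef_pos: [0.3642, 0.0993, 0.2506]
eef_rot: [0.0, 0.652, 0.758, 0.0]
wrist_force: [2.3, 0.9, -0.5]
opening: 1.003
grasp_force: 0.0
```

```bash
cat >> h.py <<'E'
from scipy.spatial.transform import Rotation as Rn
YAW=np.radians(8.8); H=np.array([.5155,-.2218,.160])
X=np.array([np.cos(YAW),np.sin(YAW),0]); Y=np.array([-np.sin(YAW),np.cos(YAW),0]); Z=np.array([0,0,1.])
def goal(th,up=0):
    "TCP pose with the bar at the grasp point, bin tipped th degrees"
    R=Rn.from_rotvec(np.radians(th)*Y)
    hinge=H+.165*X-.075*Z
    bar=hinge+R.apply(H-hinge)
    T=R*Rn.from_matrix(np.stack([-Y,-X,-Z],1)) 
    return bar-T.apply([0,0,.006])+up*Z, T
def rel(p,T,flip=None):
    o=ctrl.get_obs(); q=o["eef_rot"]; C=Rn.from_quat([q[1],q[2],q[3],q[0]])
    best=min([T,T*Rn.from_euler('z',180,degrees=True)],key=lambda t:(C.inv()*t).magnitude())
    return np.round(C.inv().apply(p-o["eef_pos"]),4),np.round((C.inv()*best).as_rotvec(degrees=True),2)
def st():
    o=ctrl.get_obs(); print({k:np.round(o[k],3).tolist() for k in("time_s","q","eef_pos","eef_rot","wrist_force","opening","grasp_force")})
E
python3 -c "
from h import *
st(); print(rel(*goal(0,.075)))"
```

```text
{'time_s': 1.15, 'q': [-0.051, -0.297, 2.072, 0.0, 1.366, -0.201], 'eef_pos': [0.364, 0.099, 0.251], 'eef_rot': [0.0, 0.652, 0.758, 0.0], 'wrist_force': [2.27, 0.95, -0.518], 'opening': 1.003, 'grasp_force': 0.0}
(array([-0.3401,  0.1016,  0.0097]), array([ 0.05,  0.  , -0.21]))
```

Emit:
servo_tool(series="-1 -0.34 0.102 0.01 0 0 0;-1 -0.34 0.102 0.01 0 0 0;-1 -0.34 0.102 0.01 0 0 0;-1 -0.34 0.102 0.01 0 0 0;-1 -0.34 0.102 0.01 0 0 0;-1 -0.34 0.102 0.01 0 0 0;-1 -0.34 0.102 0.01 0 0 0;-1 -0.34 0.102 0.01 0 0 0;-1 -0.34 0.102 0.01 0 0 0;-1 -0.34 0.102 0.01 0 0 0;-1 -0.34 0.102 0.01 0 0 0")

```text
time_s: 2.07
eef_pos: [0.5154, -0.2205, 0.2395]
eef_rot: [-0.001, 0.653, 0.757, -0.0]
wrist_force: [-0.6, 0.3, -0.1]
opening: 1.0
grasp_force: 0.0
```

```bash
python3 -c "
from h import *
st(); print(rel(*goal(0)))
c=cam('top');save(c,'pics/top1.png')"
```

```text
{'time_s': 2.067, 'q': [-0.616, 0.165, 1.66, 0.0, 1.318, -0.764], 'eef_pos': [0.515, -0.22, 0.24], 'eef_rot': [-0.001, 0.653, 0.757, -0.0], 'wrist_force': [-0.559, 0.288, -0.123], 'opening': 1.0, 'grasp_force': 0.0}
(array([-0.0015,  0.    ,  0.0735]), array([-0.08, -0.09, -0.31]))
```

View pics/top1.png

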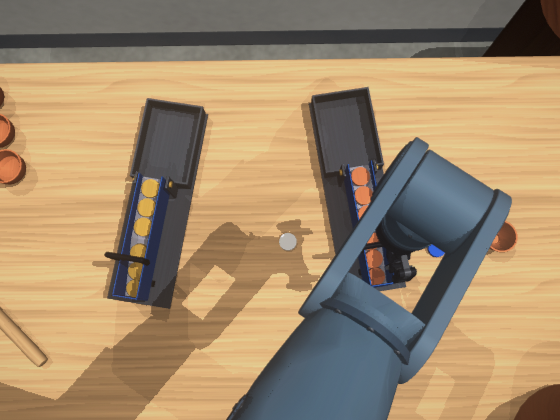

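The arm is over the copper handle. Discs 1 and 2 are still visible at (360,176) and (363,195). Next I'll lower the gripper and close it on the bar.

Emit:
servo_tool(series="-1 -0.001 0 0.03 0 0 0;-1 -0.001 0 0.055 0 0 0;-1 -0.001 0 0.074 0 0 0;-1 -0.001 0 0.074 0 0 0;0.3 -0.001 0 0.074 0 0 0;0.6 -0.001 0 0.074 0 0 0;0.7 -0.001 0 0.074 0 0 0;0.8 -0.001 0 0.074 0 0 0;1 -0.001 0 0.074 0 0 0;1 -0.001 0 0.074 0 0 0;1 -0.001 0 0.074 0 0 0;1 -0.001 0 0.074 0 0 0")

```text
time_s: 3.12
eef_pos: [0.5155, -0.221, 0.1673]
eef_rot: [-0.0, 0.652, 0.758, -0.001]
wrist_force: [-4.5, 0.9, 5.9]
opening: 0.09
grasp_force: 58.5
```

```bash
python3 -c "
from h import *
st()
for a in (0,8,10,12,14,16,18,20,22,24,26,28,30,32,34): print(a,*rel(*goal(a)))
c=cam('top');d=cam('side');save(c,'pics/top2.png');save(d,'pics/side2.png')
e=np.hstack([cv2.resize(c['img'][60:300,290:450],None,fx=2.2,fy=2.2),cv2.resize(d['img'][150:310,190:390],(400,528))]);cv2.imwrite('pics/m2.png',e[:,:,::-1])"
```

```text
{'time_s': 3.117, 'q': [-0.616, 0.246, 1.72, -0.001, 1.176, -0.766], 'eef_pos': [0.515, -0.221, 0.167], 'eef_rot': [-0.0, 0.652, 0.758, -0.001], 'wrist_force': [-4.476, 0.853, 5.904], 'opening': 0.09, 'grasp_force': 58.534}
0 [-0.0008 -0.0001  0.0013] [-0.05  0.02 -0.2 ]
8 [-0.0008  0.0128 -0.0209] [ 7.95  0.01 -0.2 ]
10 [-0.0008  0.0165 -0.0261] [ 9.95  0.01 -0.2 ]
12 [-0.0007  0.0203 -0.0312] [11.95  0.   -0.2 ]
14 [-0.0007  0.0244 -0.0362] [13.95 -0.   -0.2 ]
16 [-0.0007  0.0286 -0.0411] [15.95 -0.   -0.2 ]
18 [-0.0007  0.033  -0.0457] [ 1.795e+01 -1.000e-02 -2.000e-01]
20 [-0.0007  0.0375 -0.0503] [ 1.995e+01 -1.000e-02 -2.000e-01]
22 [-0.0007  0.0422 -0.0546] [ 2.195e+01 -1.000e-02 -2.000e-01]
24 [-0.0007  0.0471 -0.0588] [ 2.395e+01 -2.000e-02 -2.000e-01]
26 [-0.0007  0.0521 -0.0629] [ 2.595e+01 -2.000e-02 -2.000e-01]
28 [-0.0006  0.0572 -0.0667] [27.95 -0.03 -0.2 ]
30 [-0.0006  0.0624 -0.0704] [29.95 -0.03 -0.2 ]
32 [-0.0006  0.0678 -0.0739] [ 3.195e+01 -3.000e-02 -2.000e-01]
34 [-0.0006  0.0733 -0.0772] [33.95 -0.04 -0.2 ]
```

View pics/m2.png

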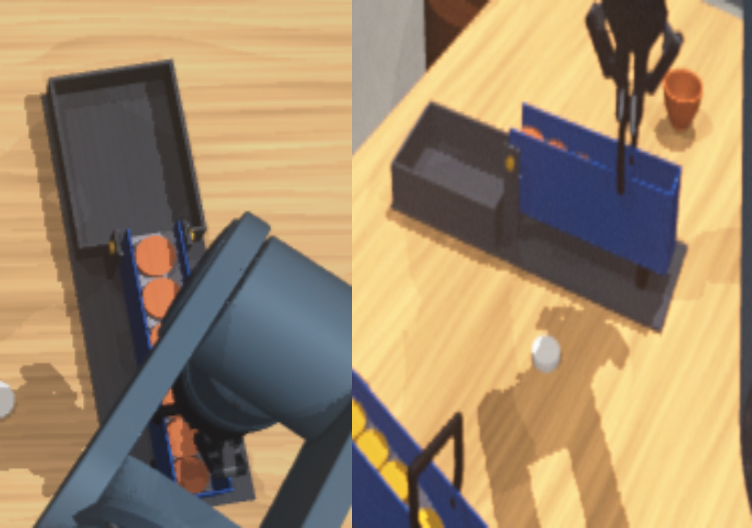

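Both views show the fingers closed on the copper bar and all three apron discs still in place. Now I'll tip to about 14°.

Emit:
servo_tool(series="1 0 0.003 -0.005 2 0 0;1 0 0.006 -0.01 4 0 0;1 0 0.0095 -0.0155 6 0 0;1 0 0.013 -0.021 8 0 0;1 0 0.0165 -0.026 10 0 0;1 0 0.0205 -0.031 12 0 0;1 0 0.0245 -0.036 14 0 0;1 0 0.0245 -0.036 14 0 0;1 0 0.0245 -0.036 14 0 0")

```text
time_s: 3.97
eef_pos: [0.538, -0.2176, 0.2021]
eef_rot: [-0.082, 0.647, 0.752, -0.095]
wrist_force: [-9.3, -2.7, 1.4]
opening: 0.094
grasp_force: 59.7
```

```bash
cat >> h.py <<'E'
def ang():
    o=ctrl.get_obs(); q=o["eef_rot"]; T=Rn.from_quat([q[1],q[2],q[3],q[0]])
    bar=o["eef_pos"]+T.apply([0,0,.006]); v=bar-(H+.165*X-.075*Z); a0=np.degrees(np.arctan2(.075,.165))
    return np.degrees(np.arctan2(v[2],-v@X))-a0, np.linalg.norm([v[2],v@X])
def mon(nm=None):
    c=cam("top"); P=pts(c); hsv=cv2.cvtColor(c["img"],cv2.COLOR_RGB2HSV)
    k=(hsv[...,0]<12)&(hsv[...,1]>130)&(hsv[...,2]>90); k[:80]=0;k[240:]=0;k[:,:305]=0;k[:,392:]=0
    s=(P-H)@X   # distance ahead of bar at rest
    tr=k&(s>.175)&(P[...,2]<.06); bn=k&~tr
    o=ctrl.get_obs()
    print(f"t {o['time_s']:.2f} tip/r",np.round(ang(),3),"F",np.round(o["wrist_force"],1),"tray px",tr.sum(),"bin px",bn.sum(),"front s,z",np.round(np.percentile(s[bn],[98,90,50]),3) if bn.any() else None)
    if nm: save(c,nm)
E
python3 -c "
from h import *
mon()
for i in (1,2,3,4,6): print(i,*rel(*goal(ang()[0]+i)))"
```

```text
t 4.02 tip/r [13.27   0.182] F [-8.5 -2.4  0.6] tray px 0 bin px 355 front s,z [0.159 0.153 0.131]
1 [-0.0007  0.0017 -0.0027] [-0.09 -0.1  -0.22]
2 [-0.0007  0.0031 -0.0056] [ 0.91 -0.1  -0.22]
3 [-0.0007  0.0046 -0.0084] [ 1.91 -0.1  -0.22]
4 [-0.0007  0.0061 -0.0113] [ 2.91 -0.1  -0.22]
6 [-0.0006  0.0093 -0.0168] [ 4.91 -0.1  -0.22]
```

Emit:
servo_tool(series="1 0 0.0026 -0.0058 2 0 0;1 0 0.0026 -0.0058 2 0 0;1 0 0.0026 -0.0058 2 0 0;1 0 0.0026 -0.0058 2 0 0;1 0 0.0026 -0.0058 2 0 0;1 0 0.0026 -0.0058 2 0 0")

```text
time_s: 4.52
eef_pos: [0.542, -0.217, 0.2069]
eef_rot: [-0.093, 0.646, 0.75, -0.107]
wrist_force: [-7.9, -2.2, -1.0]
opening: 0.092
grasp_force: 60.1
```

```bash
python3 -c "
from h import *
mon()"
```

```text
t 4.57 tip/r [15.277  0.182] F [-8.2 -2.6  0.1] tray px 0 bin px 293 front s,z [0.161 0.157 0.14 ]
```

Emit:
servo_tool(series="1 0 0.002 -0.0043 1.5 0 0;1 0 0.002 -0.0043 1.5 0 0;1 0 0.002 -0.0043 1.5 0 0;1 0 0.002 -0.0043 1.5 0 0;1 0 0.002 -0.0043 1.5 0 0;1 0 0.002 -0.0043 1.5 0 0")

```text
time_s: 5.07
eef_pos: [0.5452, -0.2166, 0.2105]
eef_rot: [-0.101, 0.645, 0.749, -0.117]
wrist_force: [-6.9, -3.2, -0.6]
opening: 0.093
grasp_force: 60.3
```

```bash
python3 -c "
from h import *
mon()"
```

```text
t 5.12 tip/r [16.801  0.182] F [-7.1 -1.8 -0.6] tray px 0 bin px 215 front s,z [0.162 0.158 0.145]
```

Emit:
servo_tool(series="1 0 0.002 -0.0043 1.5 0 0;1 0 0.002 -0.0043 1.5 0 0;1 0 0.002 -0.0043 1.5 0 0;1 0 0.002 -0.0043 1.5 0 0;1 0 0.002 -0.0043 1.5 0 0;1 0 0.002 -0.0043 1.5 0 0")

```text
time_s: 5.62
eef_pos: [0.5486, -0.2161, 0.2141]
eef_rot: [-0.109, 0.643, 0.747, -0.126]
wrist_force: [-7.6, -3.4, -0.3]
opening: 0.087
grasp_force: 60.5
```

```bash
python3 -c "
from h import *
mon()"
```

```text
t 5.67 tip/r [18.309  0.182] F [-7.5 -2.3 -0.1] tray px 0 bin px 111 front s,z [0.163 0.16  0.153]
```

```bash
cat >> h.py <<'E'
def both(n):
    c=cam('top');d=cam('side')
    e=np.hstack([cv2.resize(c['img'][60:300,290:450],None,fx=2.2,fy=2.2),cv2.resize(d['img'][150:310,190:390],(400,528))]);cv2.imwrite(n,e[:,:,::-1])
E
python3 -c "
from h import *
both('pics/m3.png')"
```

```text
(no output)
```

View pics/m3.png

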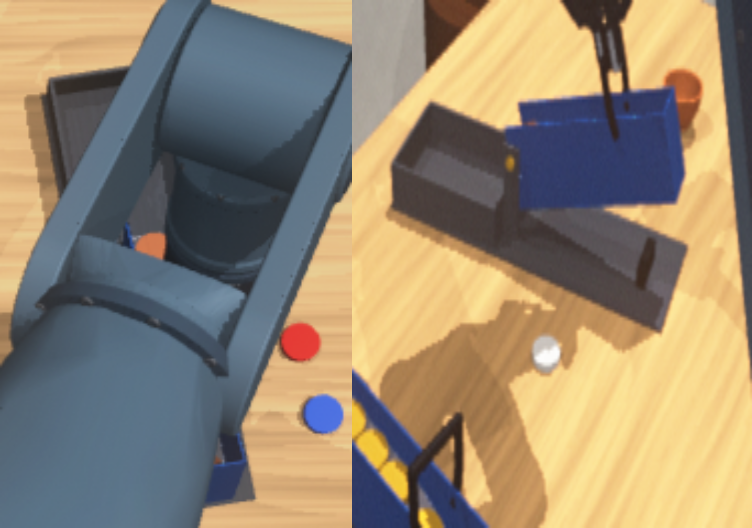

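The side view shows the bin tipped about 18°. From above, the wrist now hides most of it; only the front of disc 1 shows, at crop (150,245), and the tray is empty. I'll pivot the tool back about the round bar to clear the view, which leaves the bar where it is.

Emit:
servo_tool(series="1 0 -0.0003 0 -3 0 0;1 0 -0.0006 0.0001 -6 0 0;1 0 -0.001 0.0001 -9 0 0;1 0 -0.0012 0.0001 -12 0 0;1 0 -0.0012 0.0001 -12 0 0")

```text
time_s: 6.18
eef_pos: [0.5463, -0.2164, 0.2143]
eef_rot: [-0.041, 0.651, 0.756, -0.047]
wrist_force: [-7.1, -3.3, -0.8]
opening: 0.09
grasp_force: 60.0
```

```bash
python3 -c "
from h import *
mon();st()"
```

```text
t 6.23 tip/r [18.146  0.182] F [-8.8 -2.3  1.1] tray px 0 bin px 356 front s,z [0.142 0.129 0.1  ]
{'time_s': 6.233, 'q': [-0.539, 0.319, 1.53, -0.081, 1.391, -0.669], 'eef_pos': [0.546, -0.216, 0.214], 'eef_rot': [-0.041, 0.651, 0.756, -0.047], 'wrist_force': [-8.752, -2.339, 1.146], 'opening': 0.093, 'grasp_force': 60.159}
```

Emit:
servo_tool(series="1 0 -0.0004 0 -4 0 0;1 0 -0.0008 0.0001 -8 0 0;1 0 -0.0012 0.0001 -12 0 0;1 0 -0.0016 0.0002 -16 0 0;1 0 -0.002 0.0003 -20 0 0;1 0 -0.002 0.0003 -20 0 0")

```text
time_s: 6.73
eef_pos: [0.542, -0.2171, 0.2137]
eef_rot: [0.072, 0.649, 0.753, 0.084]
wrist_force: [-19.5, -2.1, 7.1]
opening: 0.09
grasp_force: 61.4
```

```bash
python3 -c "
from h import *
mon();st();both('pics/m4.png')
def nxt(d):
    o=ctrl.get_obs(); q=o['eef_rot']; C=Rn.from_quat([q[1],q[2],q[3],q[0]])
    a=ang()[0]; 
    g=lambda x: goal(x)[0]+goal(x)[1].apply([0,0,.006])
    return C.inv().apply(g(a+d)-g(a))
for d in(1.5,3,4.5,6,9,12): print(d,np.round(nxt(d),4))"
```

```text
t 6.78 tip/r [17.579  0.184] F [-21.9  -2.7   9.4] tray px 0 bin px 759 front s,z [0.16  0.152 0.11 ]
{'time_s': 6.783, 'q': [-0.666, 0.131, 1.768, 0.179, 1.098, -0.885], 'eef_pos': [0.542, -0.217, 0.214], 'eef_rot': [0.071, 0.649, 0.753, 0.083], 'wrist_force': [-21.942, -2.671, 9.368], 'opening': 0.09, 'grasp_force': 61.656}
1.5 [ 0.      0.0039 -0.0027]
3 [ 0.      0.0079 -0.0053]
4.5 [ 0.      0.0119 -0.0078]
6 [ 0.0001  0.016  -0.0102]
9 [ 0.0001  0.0244 -0.0146]
12 [ 0.0001  0.033  -0.0186]
```

View pics/m4.png

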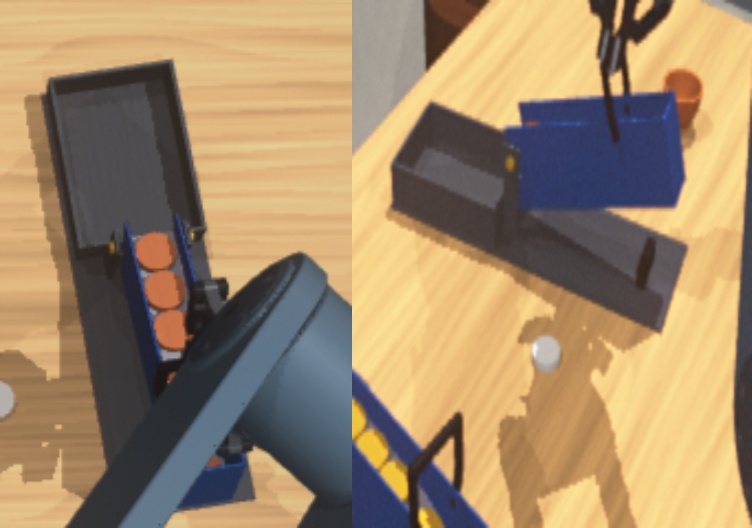

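All three apron discs are in clear view, at crop (155,250), (165,290) and (175,330), and none has slid. I'll keep lifting by small steps without rotating the tool, taking out the 2 mm backward pull.

Emit:
servo_tool(series="1 0 0.003 -0.0012 0 0 0;1 0 0.0055 -0.003 0 0 0;1 0 0.0055 -0.003 0 0 0;1 0 0.0055 -0.003 0 0 0;1 0 0.0055 -0.003 0 0 0;1 0 0.0055 -0.003 0 0 0")

```text
time_s: 7.38
eef_pos: [0.5483, -0.2162, 0.2195]
eef_rot: [0.071, 0.648, 0.754, 0.083]
wrist_force: [-24.3, -1.1, 15.5]
opening: 0.087
grasp_force: 63.7
```

```bash
python3 -c "
from h import *
mon()"
```

```text
t 7.43 tip/r [20.182  0.183] F [-24.3  -2.2  15.8] tray px 0 bin px 722 front s,z [0.16  0.152 0.112]
```

Emit:
servo_tool(series="1 0 0.004 -0.0027 0 0 0;1 0 0.004 -0.0027 0 0 0;1 0 0.004 -0.0027 0 0 0;1 0 0.004 -0.0027 0 0 0;1 0 0.004 -0.0027 0 0 0;1 0 0.004 -0.0027 0 0 0")

```text
time_s: 7.93
eef_pos: [0.5519, -0.2156, 0.2232]
eef_rot: [0.072, 0.648, 0.754, 0.083]
wrist_force: [-22.8, -1.8, 15.0]
opening: 0.091
grasp_force: 63.7
```

```bash
python3 -c "
from h import *
mon()"
```

```text
t 7.98 tip/r [21.797  0.183] F [-23.   -0.9  14.5] tray px 0 bin px 717 front s,z [0.161 0.153 0.114]
```

Emit:
servo_tool(series="1 0 0.0026 -0.004 0 0 0;1 0 0.0026 -0.004 0 0 0;1 0 0.0026 -0.004 0 0 0;1 0 0.0026 -0.004 0 0 0;1 0 0.0026 -0.004 0 0 0;1 0 0.0026 -0.004 0 0 0")

```text
time_s: 8.48
eef_pos: [0.555, -0.2151, 0.2264]
eef_rot: [0.073, 0.648, 0.753, 0.084]
wrist_force: [-8.9, -2.5, 1.7]
opening: 0.09
grasp_force: 61.9
```

```bash
python3 -c "
from h import *
mon()"
```

```text
t 8.53 tip/r [23.193  0.183] F [-9.4 -3.3  1.8] tray px 0 bin px 725 front s,z [0.183 0.174 0.133]
```

Disc 1 has started to slide at about 23°, its front edge moving from 0.161 to 0.183 m. I'll hold this angle.

Emit:
servo_tool(series="1 0 0 0 0 0 0;1 0 0 0 0 0 0;1 0 0 0 0 0 0;1 0 0 0 0 0 0;1 0 0 0 0 0 0;1 0 0 0 0 0 0;1 0 0 0 0 0 0;1 0 0 0 0 0 0")

```text
time_s: 9.2
eef_pos: [0.555, -0.2151, 0.2264]
eef_rot: [0.073, 0.648, 0.753, 0.084]
wrist_force: [-8.6, -2.9, 1.3]
opening: 0.092
grasp_force: 61.9
```

```bash
python3 -c "
from h import *
mon();both('pics/m5.png')"
```

```text
t 9.25 tip/r [23.196  0.183] F [-9.8 -3.6  1.3] tray px 428 bin px 1 front s,z [-0.091 -0.091 -0.091]
```

View pics/m5.png

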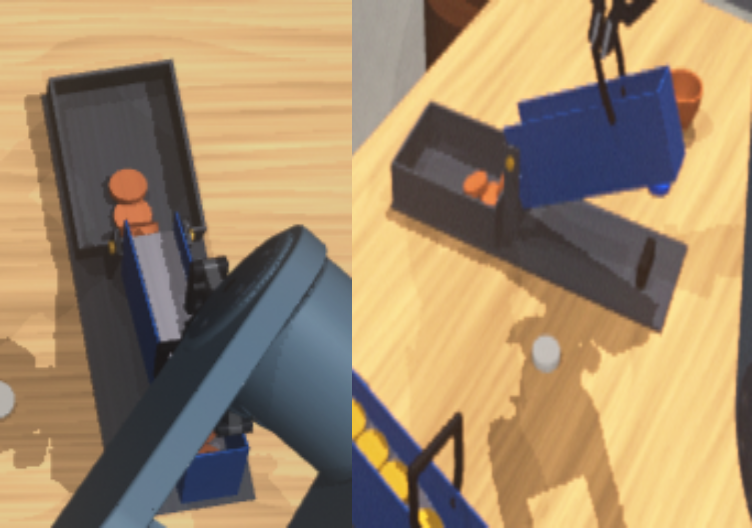

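Three copper discs are in the tray, at crop (128,185), (132,213) and (145,228). The apron is empty and the well discs are still in the bin. Next I'll work out the lowering arc and check that the third disc lies in the tray.

```bash
python3 -c "
from h import *
o=ctrl.get_obs(); q=o['eef_rot']; C=Rn.from_quat([q[1],q[2],q[3],q[0]])
a=ang()[0]; g=lambda x: goal(x)[0]+goal(x)[1].apply([0,0,.006])
for d in np.arange(21,-3,-2): print(d,np.round(C.inv().apply(g(d)-g(a)),4))
c=cam('top');P=pts(c);hsv=cv2.cvtColor(c['img'],cv2.COLOR_RGB2HSV)
k=(hsv[...,0]<12)&(hsv[...,1]>130)&(hsv[...,2]>90);k[:80]=0;k[170:]=0;k[:,:305]=0;k[:,392:]=0
s=(P-H)@X
for lo,hi in((.17,.19),(.19,.2),(.2,.22),(.22,.3)):
  m=k&(s>lo)&(s<hi);print(lo,m.sum(),P[m][:,2].min() if m.any() else 0,P[m][:,2].max() if m.any() else 0)"
```

```text
21 [-0.     -0.006   0.0035]
19 [-0.     -0.0113  0.007 ]
17 [-0.     -0.0165  0.0106]
15 [-0.0001 -0.0216  0.0144]
13 [-0.0001 -0.0265  0.0183]
11 [-0.0001 -0.0313  0.0224]
9 [-0.0001 -0.0359  0.0267]
7 [-0.0001 -0.0404  0.0312]
5 [-0.0001 -0.0447  0.0358]
3 [-0.0001 -0.0489  0.0406]
1 [-0.0001 -0.0529  0.0455]
-1 [-0.0001 -0.0567  0.0505]
0.17 62 0.03402313747212138 0.05732084971451501
0.19 36 0.0065394921711638965 0.03139242965564959
0.2 152 0.011467831204535761 0.028883251456745418
0.22 178 0.009716628801813565 0.02862037669837436
```

Emit:
servo_tool(series="1 0 -0.006 0.0035 0 0 0;1 0 -0.0113 0.007 0 0 0;1 0 -0.0165 0.0106 0 0 0;1 0 -0.0216 0.0144 0 0 0;1 0 -0.0265 0.0183 0 0 0;1 0 -0.0313 0.0224 0 0 0;1 0 -0.0359 0.0267 0 0 0;1 0 -0.0404 0.0312 0 0 0;1 0 -0.0447 0.0358 0 0 0;1 0 -0.0489 0.0406 0 0 0;1 0 -0.0509 0.043 0 0 0;1 0 -0.0509 0.043 0 0 0")

```text
time_s: 10.4
eef_pos: [0.5163, -0.2209, 0.1726]
eef_rot: [0.074, 0.648, 0.753, 0.085]
wrist_force: [-4.4, -2.9, -1.0]
opening: 0.093
grasp_force: 62.9
```

```bash
python3 -c "
from h import *
mon();st()
c=cam('top');e=cv2.resize(c['img'][80:240,300:420],None,fx=3.7,fy=3.7,interpolation=cv2.INTER_CUBIC);cv2.imwrite('pics/m6.png',e[:,:,::-1])"
```

```text
t 10.45 tip/r [2.337 0.182] F [-5.2 -3.  -0.1] tray px 436 bin px 69 front s,z [0.035 0.033 0.027]
{'time_s': 10.45, 'q': [-0.707, 0.134, 1.858, 0.201, 1.009, -0.952], 'eef_pos': [0.516, -0.221, 0.173], 'eef_rot': [0.074, 0.648, 0.753, 0.085], 'wrist_force': [-5.162, -3.027, -0.14], 'opening': 0.09, 'grasp_force': 62.95}
```

View pics/m6.png

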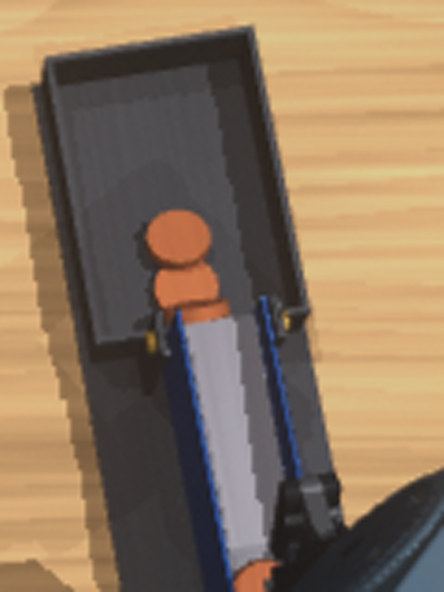

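The bin is nearly down. The tray discs are at crop (178,237), (187,287) and (205,310), and the well discs are still in the bin. Next: the last 2°, then release and retreat straight up.

Emit:
servo_tool(series="1 0 -0.0025 0.003 0 0 0;1 0 -0.0045 0.0057 0 0 0;1 0 -0.0045 0.0057 0 0 0;1 0 -0.0045 0.0057 0 0 0")

```text
time_s: 10.83
eef_pos: [0.5139, -0.2212, 0.1671]
eef_rot: [0.074, 0.648, 0.753, 0.086]
wrist_force: [-3.6, -2.4, 0.7]
opening: 0.088
grasp_force: 63.9
```

Emit:
servo_tool(series="0.7 0 0 0 0 0 0;0.4 0 0 0 0 0 0;0 0 0 0 0 0 0;-0.5 0 0 0 0 0 0;-1 0 0 0 0 0 0;-1 0 0 0 0 0 0;-1 0 0 0 0 0 0;-1 0 0 0 0 0 0;-1 0 0 0 0 0 0")

```text
time_s: 11.58
eef_pos: [0.514, -0.2209, 0.167]
eef_rot: [0.074, 0.648, 0.753, 0.086]
wrist_force: [-0.0, 0.0, -0.7]
opening: 1.001
grasp_force: 0.0
```

Emit:
servo_tool(series="-1 0 0 -0.02 0 0 0;-1 0 0 -0.05 0 0 0;-1 0 0 -0.085 0 0 0;-1 0 0 -0.12 0 0 0;-1 0 0 -0.155 0 0 0;-1 0 0 -0.155 0 0 0;-1 0 0 -0.155 0 0 0")

```text
time_s: 12.17
eef_pos: [0.4802, -0.2271, 0.3209]
eef_rot: [0.077, 0.648, 0.753, 0.086]
wrist_force: [-1.0, 0.1, -0.1]
opening: 1.004
grasp_force: 0.0
```

```bash
python3 -c "
from h import *
st();both('pics/m7.png')"
```

```text
{'time_s': 12.167, 'q': [-0.768, -0.092, 1.775, 0.186, 1.317, -0.952], 'eef_pos': [0.48, -0.227, 0.321], 'eef_rot': [0.077, 0.648, 0.753, 0.086], 'wrist_force': [-0.96, 0.134, -0.131], 'opening': 1.004, 'grasp_force': 0.0}
```

View pics/m7.png

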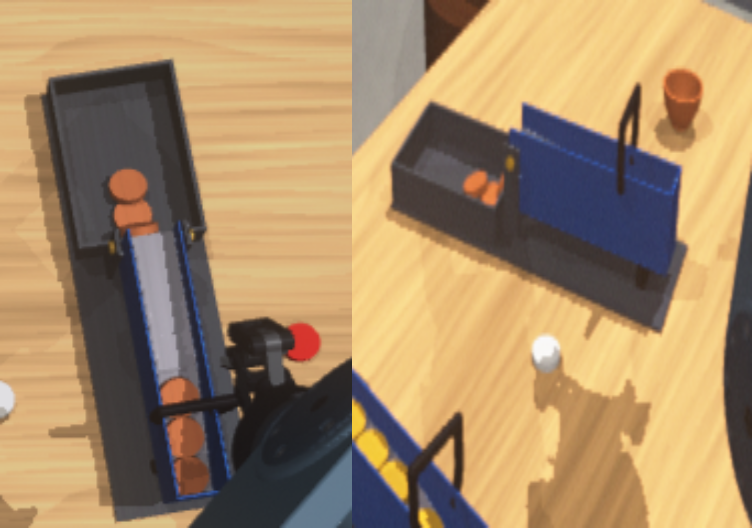

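The bin is back on its rest with the handle free. Three discs are in the tray, three are still in the well, and the brass bin is untouched.

```bash
python3 -c "
from h import *
print(ctrl.hand_in())"
```

```text
the job is handed in; nothing more can be done
None
```

I tipped the copper bin to about 23°, where the first disc slid, and held it there until all three apron discs were in the tray. I then set it back on its rest and let go with the three well discs still inside and the brass bin untouched; the job was handed in at about 12 s, with no verdict returned.

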